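# Set the height of a sprung camera post and lock it, keeping hold of it

## Task

Set the height of the camera post: take its black head from above, push the sprung column down until the lower edge of the yellow tape band is level with the rim of the collar, and, without letting go of the head, slide the red cam lever round to its stop so that the column is locked at that height. The lever must be open until the column is at the mark. Finish while still holding the head between the fingers, the column at the mark and the lever shut, and leave the camera, its case and the glue stick where they lie.

Things in the scene. Friction and masses are not known exactly. Their poses are not given: they have to be found in the camera images.
- stand: fixed camera post: dark weighted foot (disc, 150 mm across, 18 mm high) with upright tube. Origin: centre of the foot's underside on the desk; its z is the common axis of tube, column, head and lever. Azimuths are about it, from the stand's x axis, counterclockwise from above. The red ring that carries the lever (47 mm across) lies just below the collar's rim
- collar_rim (a point): centre of the top edge of the steel collar, through which the 20 mm aluminium column slides; 115 mm above the desk; turns with the stand
- head_grip (a point): centre of the black knurled swivel head on top of the column: a cylinder 30 mm across and 36 mm high (18 mm up and down from this point), a 9 mm screw standing on top. It swivels freely about the vertical, so a gripper that holds it can turn with it
- band_edge (a point): centre of the lower edge of the yellow tape band (6 mm high) wound round the column 13 to 27 mm below the underside of the head; it goes up and down with the column. The column is at the mark when this point is level with collar_rim
- column (a joint): how far the column is pushed down, in m: 0 fully up (as it starts; underside of the head 90 mm above the rim), limit 0.083. A spring lifts it: 3 N at the top, about 9 N at the mark, which lies at 0.063 to 0.077; let go with the lever open, it rises again
- lever (a joint): the red cam lever, in rad: 0 is open (it starts between 0 and 0.12), 0.90 is shut, at its stop; it grows clockwise seen from above. It turns about the post's axis, needs about 0.1 to 0.2 N m, and stays where it is left. Shut, it clamps the column
- lever_blade (a point): centre of the upper part of the lever's upright blade, 34 mm from the axis, 30 mm above the rim. Blade: a radial plate 8 mm thick, 22 to 46 mm from the axis, up to 45 mm above the rim, at stand azimuth -100 degrees open, -152 shut. With the column at the mark, fingers closed on the head stand beside it and push it round when the gripper turns about the axis
- camera: bystander: small light-grey camera, 42x60x28 mm, lying lens up to the left of the post; origin on its underside
- device_case: bystander: small black case, 53x78x34 mm, beyond and left of the post; origin on its underside
- glue_stick: bystander: upright glue stick with a red cap, 26 mm across, 92 mm high, to the right of the post; origin on its underside

How it is judged:
On the way, in this order (a step that is already met when the one before it is completed fails the run):
1. the head is held and the column is pushed down to the mark, with the lever still open (z of band_edge in the frame of collar_rim between -0.005 and 0.005 m and value of joint lever below 0.35 rad and contact force between the fingers and head above 1 N), for 0.2 s.
2. the lever is slid shut while the head is held and the column is at the mark (z of band_edge in the frame of collar_rim between -0.005 and 0.005 m and value of joint lever above 0.8 rad and contact force between the fingers and head above 1 N), for 0.2 s.
At the end, for the whole second after the job is handed in: the lower edge of the yellow band is within 5 mm of the height of the collar's rim, the column at rest, the lever within 0.10 rad of its shut stop, the fingers still hold the head (more than 2 N, head between the fingers), and the camera, case and glue stick are within 20 mm of where they lay (z of band_edge in the frame of collar_rim between -0.005 and 0.005 m and value of joint lever above 0.8 rad and contact force between the fingers and head above 2 N and distance between the grasp point and head_grip below 0.035 m and velocity of joint column between -0.01 and 0.01 m/s and distance of each of camera, device_case, glue_stick from where it was at the start of the episode below 0.02 m); the arm keeps its last pose, push and grip.
It fails at once if the lever is slid more than half shut while the column is more than 8 mm off the mark (value of joint lever above 0.45 rad and (z of band_edge in the frame of collar_rim above 0.008 m or z of band_edge in the frame of collar_rim below -0.008 m)).
It fails at once if the glue stick is knocked over (angle between glue_stick's own z axis and vertical above 0.5 rad).
It fails at once if the camera, its case or the glue stick is pushed more than 20 mm away (distance of any of camera, device_case, glue_stick from where it was at the start of the episode above 0.02 m).
It also fails if it takes over 38 s, if anything falls off the work surface, if the arm or the gripper's body presses on something with over 40 N, if the wrist force passes 120 N, or if a joint passes its speed limit or range.

## Robot

A 6-joint arm with a two-finger parallel gripper is mounted at the origin on a cart in front of the work surface, level with it; the furniture and walls round the work are solid. World frame = base frame: x ahead of the robot, y to its left, z up, the work surface at z = 0. Lengths are in m, angles in rad, forces in N, time in s.
With the tool pointing down it reaches from about 0.3 to 0.775 m from the base axis. Payload 14.6 kg.
Tool frame: the origin (TCP) lies on the centre line of the jaws, within the pads' length; the fingertips stand 19 mm ahead of it and the grasp point (between the pads) is the TCP; z points along the fingers, y is the direction in which the jaws open and shut (so a half turn about z gives the same grasp; the last joint's range is limited). The gripper opens to 94 mm and grips with 3 to 60 N. Pads are 16 mm wide; open, the fingers measure 119 mm over their backs; the gripper's body (75 mm by 177 mm) begins 78 mm behind the grasp point.
Start: joints at [1.183, 0.3, 1.521, -0, 1.321, -0.067], TCP at [0.173, 0.522, 0.198] pointing down, gripper open.
Joint ranges: [-3.03, 3.03], [-0.79, 2.21], [0.23, 2.52], [-1.04, 4.18], [0, 3.07], [-2.55, 2.55]. Speed limits (rad/s): [2.22, 2.22, 2.57, 3.14, 3.14, 3.14].

## Interface

Orientations are given as [roll, pitch, yaw] about the fixed x, y, z axes, in that order (R = Rz(yaw) Ry(pitch) Rx(roll)).
In Python, from station import ctrl gives the robot as it stands. The module is installed in compiled form; this text tells all that it offers.
- The arm moves only by the shell command python3 -m creep 'ROWS' [FORCE]. ROWS is a JSON object of lists of equal length, an entry for each row: "translation": the shift along the world's x, y, z in mm, a list of three; "yaw": the turn about the world's z in rad; "gripper": the closure in counts, from 0 (fully open) to 255 (shut). A call has 1 to 5 rows; each row is the pose to reach, as a shift and turn from the pose measured when the call began; what a row does not reach only later rows make up. A row lasts 1/12 s, in which the tool goes at most 41.7 mm and 7.16 degrees, less where a joint would pass 70% of its speed; a pose out of reach is approached as far as the arm can. A call with a gripper value outside its range is refused whole. The fingers move at their own pace and stop on an object; FORCE is the grip in N (left out, the last holds). Time passes only in rows, so rows that repeat a pose let the fingers close. It gives the time, the measured TCP pose, the force and the opening at its end, in the units of the state.
- ctrl.get_obs(): the state, without advancing time (a new reading comes with each control period).
- ctrl.camera(name): name is "scene" or "top" or "wrist"; returns a dict with "pixels" (420x560x3 uint8, red, green, blue), "depth" (420x560 float32, m along the optical axis (not along the pixel's ray), 0 where there is no reading), "fx", "fy", "cx", "cy" (pixels), "dist" ([k1, k2, p1, p2, k3] as OpenCV has them; the pictures are not rectified), "R" (3x3) and "t" (3): a world point X has camera coordinates R X + t; the wrist camera has in their place "tool_from_camera" (4x4, takes a point from camera to tool coordinates, whose origin is the TCP and whose axes are the flange's). Camera axes: x right, y down, z forward; pixel columns grow to the right and rows downward; lengths in m; the calibration is good to about 2 mm. A picture is of the moment at which its call begins: read the wrist's pose just before it.
- ctrl.hand_in(): hands the job in, once; it reports no verdict.
The state is a dict: "time_s": time; "qpos": joint angles; "joint_vel": joint speeds; "tau": joint torques, N m; "ee_pos": TCP position; "eef_rot": TCP orientation; "force": force on the tool from outside, world axes, zero at the start; "moment": the same for the moment, N m; "grip_width": finger opening in m.
Only numpy, scipy, OpenCV 4.12 (cv2) and the standard library are available. Lean on these libraries where they do the work, as an engineer would, in place of code of your own. Each camera call takes 0.05 s, during which the arm holds its last target. There are 200 camera calls.

## Working session

There is one attempt and no reset: what is moved stays moved. The work goes in short steps, Python scripts to look and compute and a shell command to move; the robot and the scene stay as the last step left them, time stands still between calls to the robot, and variables do not carry over. Pictures are saved under pics/ and viewed, about 8 in all and at most 12, crops included, and the job is handed in when it is done.

```bash
mkdir -p pics
cat > h.py <<'E'
import numpy as np, cv2
from station import ctrl
def cam(n):
    c=ctrl.camera(n); c["K"]=np.array([[c["fx"],0,c["cx"]],[0,c["fy"],c["cy"]],[0,0,1.]]); c["d"]=np.array(c["dist"],float); return c
def ray(c,uv):
    p=cv2.undistortPoints(np.array(uv,float).reshape(-1,1,2),c["K"],c["d"]).reshape(-1,2)
    R=np.array(c["R"]);t=np.array(c["t"])
    return -R.T@t, np.c_[p,np.ones(len(p))]@R
def onplane(c,uv,z):
    o,d=ray(c,uv); return o+d*((z-o[2])/d[:,2])[:,None]
def cloud(c):
    h,w=c["depth"].shape; v,u=np.mgrid[:h,:w]
    p=cv2.undistortPoints(np.c_[u.ravel(),v.ravel()].astype(float).reshape(-1,1,2),c["K"],c["d"]).reshape(-1,2)
    X=np.c_[p,np.ones(len(p))]*c["depth"].reshape(-1,1)
    return ((X-np.array(c["t"]))@np.array(c["R"])).reshape(h,w,3)
def save(c,n): cv2.imwrite("pics/"+n,cv2.cvtColor(c["pixels"],cv2.COLOR_RGB2BGR))
E
python3 - <<'E'
from h import *
for n in("scene","top"):
    c=cam(n);save(c,n+"0.png");np.savez("pics/"+n+".npz",**{k:v for k,v in c.items()})
    print(n,c["fx"],-np.array(c["R"]).T@np.array(c["t"]))
print(ctrl.get_obs())
E
```

```text
scene 521.7524844752409 [ 0.00568033 -0.97587419  0.96623635]
top 500.0769839653786 [ 0.34624119 -0.07557187  1.35751572]
{'time_s': 0.1, 'qpos': array([ 1.18342502e+00,  3.00428364e-01,  1.52153746e+00, -2.84553316e-05,
        1.32069188e+00, -6.66009396e-02]), 'joint_vel': array([ 0.00178162, -0.00025884,  0.00018955, -0.0008407 , -0.00134741,
       -0.00015033]), 'tau': array([ 2.38920344e-03, -5.32648408e+01, -3.53279901e+01,  7.10353651e-02,
        2.35564588e-02, -8.15371391e-05]), 'ee_pos': array([0.17332947, 0.52171005, 0.19732823]), 'eef_rot': array([-3.14052813e+00, -4.33796227e-05,  2.82082932e+00]), 'force': array([ 0.62652394, -0.12138256, -0.7371242 ]), 'moment': array([-0.01844677, -0.01079269, -0.01952127]), 'grip_width': 0.09400797893811985}
```

View pics/scene0.png

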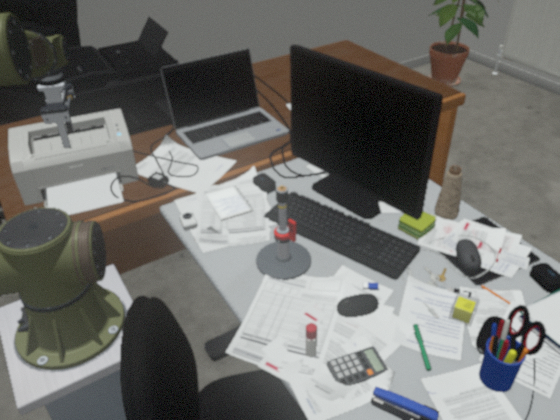

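View pics/top0.png

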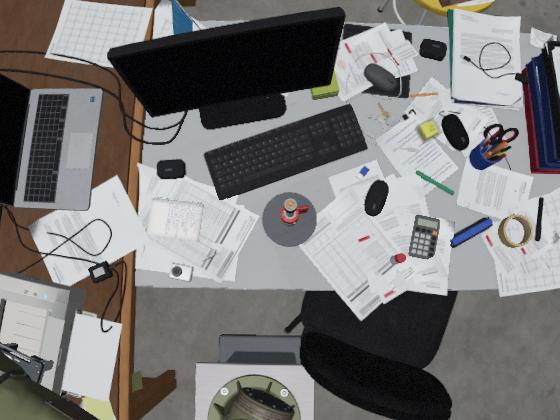

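The scene picture shows the post at about (284,255), with the glue stick at (311,340). The top picture shows the foot at (289,219), the head at (291,204) and the red lever to its right at (306,210). The monitor is beyond the post, at the top of the image.

Run:
```python
from h import *
for n in("scene","top"):
    c=dict(np.load(f"pics/{n}.npz")); P=cloud(c); hsv=cv2.cvtColor(c["pixels"],cv2.COLOR_RGB2HSV)
    valid=c["depth"]>0
    u0,v0=(284,235) if n=="scene" else (291,212)
    win=np.zeros(valid.shape,bool); win[v0-60:v0+50,u0-45:u0+45]=1
    red=((hsv[...,0]<8)|(hsv[...,0]>172))&(hsv[...,1]>120)&(hsv[...,2]>60)&win
    yel=(hsv[...,0]>18)&(hsv[...,0]<35)&(hsv[...,1]>90)&(hsv[...,2]>80)&win
    for nm,m in(("red",red),("yel",yel)):
        m=m&valid; 
        if m.sum()==0: print(n,nm,0);continue
        v,u=np.nonzero(m); print(n,nm,m.sum(),"px",u.min(),u.max(),v.min(),v.max(),"med",np.median(P[m],0).round(4),"p5",np.percentile(P[m],5,0).round(3),"p95",np.percentile(P[m],95,0).round(3))
    m=win&valid&(P[...,2]>.21)&(P[...,2]<.26); v,u=np.nonzero(m)
    if m.sum(): print(n,"head",m.sum(),u.mean(),v.mean(),P[m].mean(0).round(4),P[m].min(0).round(3),P[m].max(0).round(3))
    # foot top: dark pixels z~.018
    m=win&valid&(P[...,2]>.01)&(P[...,2]<.028)&(hsv[...,2]<110)
    m=cv2.morphologyEx(m.astype(np.uint8),cv2.MORPH_OPEN,np.ones((3,3)))
    cs,_=cv2.findContours(m,cv2.RETR_EXTERNAL,cv2.CHAIN_APPROX_NONE); k=max(cs,key=cv2.contourArea)
    q=onplane(c,k.reshape(-1,2),.018); (x,y),r=cv2.minEnclosingCircle((q[:,:2]*1000).astype(np.float32)); print("foot",x,y,r)
    # tall stuff near: monitor
    m=valid&(P[...,2]>.1)&(np.hypot(P[...,0]-x/1000,P[...,1]-y/1000)<.35)&(P[...,0]>x/1000+.06)&(P[...,2]<.7)
    if m.sum(): print("tall near",P[m].min(0).round(3),P[m].max(0).round(3)); 
    for nm,(uu,vv) in (dict(top=dict(cam=(180,271),case=(171,169),glue=(399,258),mon=(230,95))) if n=="top" else dict(scene=dict(glue=(311,330),mon=(320,150)))).get(n).items(): print(nm,P[vv,uu].round(3))
    cv2.imwrite(f"pics/{n}z.png",cv2.resize(cv2.cvtColor(c["pixels"][v0-60:v0+50,u0-45:u0+45],cv2.COLOR_RGB2BGR),None,fx=5,fy=5,interpolation=cv2.INTER_CUBIC))
a=cv2.imread("pics/scenez.png");b=cv2.imread("pics/topz.png");o=np.hstack([a,b]);cv2.imwrite("pics/z.png",cv2.resize(o,(800,489)))
```

```text
scene red 112 px 275 295 219 239 med [ 0.5432 -0.1129  0.1123] p5 [ 0.52  -0.13   0.104] p95 [ 0.55  -0.087  0.162]
scene yel 5 px 280 282 187 207 med [ 0.5386 -0.0887  0.241 ] p5 [ 0.532 -0.093  0.192] p95 [ 0.544 -0.084  0.247]
scene head 199 281.26633165829145 193.321608040201 [ 0.5368 -0.0922  0.2319] [ 0.524 -0.102  0.21 ] [ 0.557 -0.069  0.252]
foot 699.2139282226562 -9.994548797607422 111.26055145263672
tall near [ 0.809 -0.199  0.1  ] [0.942 0.309 0.43 ]
glue [ 0.429 -0.38   0.09 ]
mon [0.84  0.17  0.123]
top red 148 px 280 308 206 223 med [ 0.5389 -0.1003  0.1105] p5 [ 0.521 -0.125  0.101] p95 [ 0.552 -0.066  0.162]
top yel 7 px 289 291 202 204 med [ 0.5424 -0.0859  0.2491] p5 [ 0.541 -0.088  0.239] p95 [ 0.546 -0.084  0.252]
top head 158 290.126582278481 205.24683544303798 [ 0.5397 -0.0863  0.2382] [ 0.527 -0.1    0.21 ] [ 0.557 -0.072  0.252]
foot 687.1422729492188 -88.59976196289062 130.27914428710938
tall near [ 0.827 -0.197  0.1  ] [0.936 0.232 0.43 ]
cam [0.394 0.203 0.03 ]
case [0.672 0.24  0.033]
glue [ 0.432 -0.367  0.094]
mon [0.863 0.077 0.097]
```

View pics/z.png

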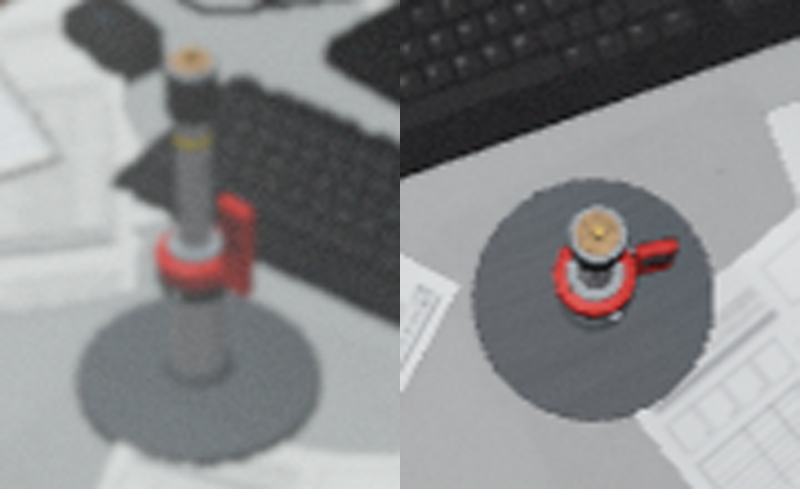

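The zoomed crop shows the head's top centre at top-camera pixel (290.6,204.9). The lever blade points to image right, which is roughly world -y. The yellow band is just under the head. I'll start moving and print the precise numbers at the same time.

```bash
python3 -m creep '{"translation":[[18,-30,20],[36,-60,40],[54,-90,60],[72,-120,80],[90,-150,100]],"yaw":[-0.12,-0.24,-0.36,-0.48,-0.60],"gripper":[0,0,0,0,0]}' 40
python3 -m creep '{"translation":[[21,-35,0],[42,-70,0],[63,-105,0],[84,-140,0],[105,-175,0]],"yaw":[-0.12,-0.24,-0.36,-0.48,-0.60],"gripper":[0,0,0,0,0]}'
python3 - <<'E'
from h import *
c=dict(np.load("pics/top.npz"));print("head axis",onplane(c,[[290.6,204.9]],.241))
for n in("scene","top"):
    c=dict(np.load(f"pics/{n}.npz"));P=cloud(c); hsv=cv2.cvtColor(c["pixels"],cv2.COLOR_RGB2HSV)
    red=((hsv[...,0]<8)|(hsv[...,0]>172))&(hsv[...,1]>120)&(hsv[...,2]>60)
    m=red&(P[...,2]>.125)&(P[...,2]<.17)&(np.hypot(P[...,0]-.54,P[...,1]+.087)<.07)
    q=P[m][:,:2]-[.5405,-.087]; a=np.degrees(np.arctan2(q[:,1],q[:,0])); print(n,m.sum(),P[m].mean(0),np.median(a),np.median(np.hypot(*q.T)))
w=ctrl.camera("wrist");print(np.round(w["tool_from_camera"],3),w["fx"],w["dist"])
print(ctrl.get_obs()["ee_pos"],ctrl.get_obs()["eef_rot"],ctrl.get_obs()["qpos"])
E
```

```text
time_s: 0.52
ee_pos: [0.2636, 0.3701, 0.298]
eef_rot: [-3.14, 0.0, 2.215]
force: [0.9, 0.4, 0.4]
grip_width: 0.0938
time_s: 0.93
ee_pos: [0.369, 0.1932, 0.2981]
eef_rot: [-3.14, 0.0, 1.61]
force: [1.4, 0.7, -0.1]
grip_width: 0.094
head axis [[ 0.54009301 -0.08739002  0.241     ]]
scene 37 [ 0.5469723  -0.12365046  0.1557318 ] -80.47669586000582 0.039442791149250055
top 36 [ 0.54779911 -0.11807796  0.15650829] -77.66569284900885 0.03210681293912991
[[ 0.    -0.961 -0.275  0.079]
 [ 1.     0.001 -0.001  0.   ]
 [ 0.001 -0.275  0.961 -0.187]
 [ 0.     0.     0.     1.   ]] 340.7084695163101 [-0.01526336  0.          0.          0.          0.        ]
[0.37192844 0.18828378 0.29783073] [-3.14053940e+00  1.76327206e-03  1.59546787e+00] [ 3.81574699e-01 -6.69826057e-02  1.69940730e+00 -1.28649318e-03
  1.51077094e+00  3.56982293e-01]
```

```bash
python3 -m creep '{"translation":[[22,-22,-12],[45,-45,-25],[67,-67,-37],[90,-90,-50],[112,-112,-65]],"yaw":[0,0,0,0,0],"gripper":[0,0,0,0,0]}'
python3 -m creep '{"translation":[[20,-20,-11],[40,-40,-22],[56,-56,-33],[56,-56,-33],[56,-56,-33]],"yaw":[0,0,0,0,0],"gripper":[0,0,0,0,0]}'
cat >> h.py <<'E'
def wcam():
    o=ctrl.get_obs(); c=cam("wrist")
    from scipy.spatial.transform import Rotation as Ro
    T=np.eye(4);T[:3,:3]=Ro.from_euler("xyz",o["eef_rot"]).as_matrix();T[:3,3]=o["ee_pos"]
    M=np.linalg.inv(T@np.array(c["tool_from_camera"])); c["R"]=M[:3,:3];c["t"]=M[:3,3]; return c
def proj(c,X): return cv2.projectPoints(np.array(X,float).reshape(-1,3),cv2.Rodrigues(np.array(c["R"]))[0],np.array(c["t"]),c["K"],c["d"])[0].reshape(-1,2)
E
python3 - <<'E'
from h import *
c=wcam();save(c,"w1.png");np.savez("pics/w1.npz",**c); o=ctrl.get_obs();print(o["ee_pos"],o["eef_rot"])
print(proj(c,[[.54,-.087,z] for z in(.115,.185,.205,.241)]))
E
```

```text
time_s: 1.4
ee_pos: [0.4849, 0.0749, 0.2323]
eef_rot: [-3.141, 0.002, 1.595]
force: [0.4, 0.7, 0.6]
grip_width: 0.094
time_s: 1.82
ee_pos: [0.5407, 0.0184, 0.1982]
eef_rot: [-3.139, 0.002, 1.594]
force: [0.1, 0.5, 0.8]
grip_width: 0.0941
[0.54062602 0.01903034 0.19911289] [-3.14010177e+00  1.55401290e-03  1.59503281e+00]
[[281.46900893 320.5700803 ]
 [280.24505917 378.42331091]
 [279.76305131 401.21294526]
 [278.65634752 453.55233428]]
```

View pics/w1.png

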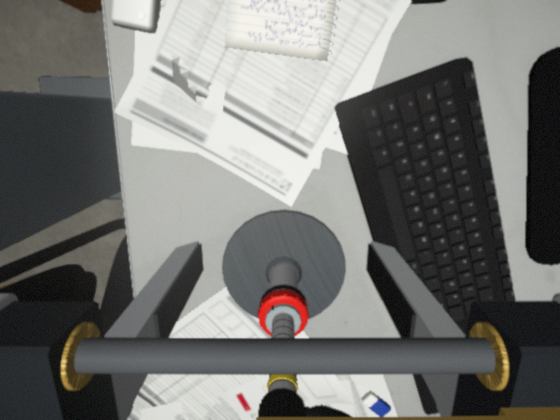

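The wrist picture shows the post from its +y side: red ring and collar at (283,310), yellow band at (283,380), and the head at the bottom edge, below row 400. A gripper crossbar covers rows 338-375.

Run:
```python
from h import *
c=dict(np.load("pics/w1.npz"));hsv=cv2.cvtColor(c["pixels"],cv2.COLOR_RGB2HSV)
for u in(278,281,284,287): print(u,[(v,*map(int,hsv[v,u])) for v in range(370,404,1)][::1] if u in(281,) else [(v,*map(int,hsv[v,u])) for v in range(372,400) if 18<hsv[v,u,0]<35 and hsv[v,u,1]>110])
z=np.arange(.17,.206,.002)
print(np.c_[z*1000,proj(c,[[.54,-.077,k] for k in z]).round(1)])
print(proj(c,[[.54,-.087+r,.115] for r in(-.0235,-.02,-.0175,.0175,.02,.0235)]).round(1))
cv2.imwrite("pics/w1z.png",cv2.resize(cv2.cvtColor(c["pixels"][280:420,230:340],cv2.COLOR_RGB2BGR),None,fx=4,fy=4,interpolation=cv2.INTER_CUBIC))
# scene estimate of column pixel rows
c=dict(np.load("pics/scene.npz"));hsv=cv2.cvtColor(c["pixels"],cv2.COLOR_RGB2HSV)
d=np.array([.54,-.087])-(-c["R"].T@c["t"])[:2];d=-.010*d/np.hypot(*d)
print([(v,*map(int,hsv[v,281])) for v in range(198,214)]);z=np.arange(.165,.21,.004);print(np.c_[z*1000,proj(c,[[.54+d[0],-.087+d[1],k] for k in z]).round(1)])
```

```text
278 [(374, 26, 120, 106), (375, 25, 196, 135), (376, 26, 207, 149), (377, 27, 185, 171), (378, 27, 160, 178)]
281 [(370, 100, 16, 96), (371, 113, 11, 93), (372, 100, 9, 89), (373, 27, 27, 86), (374, 24, 117, 111), (375, 25, 184, 137), (376, 26, 209, 144), (377, 25, 189, 169), (378, 26, 165, 173), (379, 24, 102, 115), (380, 38, 12, 83), (381, 105, 5, 97), (382, 60, 2, 104), (383, 0, 3, 99), (384, 0, 0, 101), (385, 90, 3, 101), (386, 0, 3, 99), (387, 150, 3, 85), (388, 0, 0, 56), (389, 0, 20, 25), (390, 20, 43, 18), (391, 45, 28, 18), (392, 105, 26, 20), (393, 30, 26, 20), (394, 120, 12, 22), (395, 75, 60, 17), (396, 90, 13, 20), (397, 60, 46, 22), (398, 50, 38, 20), (399, 90, 17, 15), (400, 42, 67, 19), (401, 150, 15, 17), (402, 0, 0, 18), (403, 42, 98, 13)]
284 [(374, 25, 115, 106), (375, 26, 186, 129), (376, 26, 200, 145), (377, 26, 197, 170), (378, 26, 169, 181)]
287 [(374, 26, 112, 100), (375, 26, 183, 121), (376, 26, 200, 129), (377, 25, 198, 135), (378, 26, 184, 148), (379, 25, 148, 148)]
[[170.  280.8 352.5]
 [172.  280.8 354.3]
 [174.  280.8 356.2]
 [176.  280.7 358.1]
 [178. 
[... 243 characters left out ...]
]
 [202.  280.1 385.5]
 [204.  280.1 387.8]]
[[280.9 342.4]
 [281.  339.2]
 [281.1 336.9]
 [281.9 303.7]
 [281.9 301.2]
 [282.  297.8]]
[(198, 38, 15, 68), (199, 135, 8, 68), (200, 60, 12, 66), (201, 75, 8, 66), (202, 105, 6, 82), (203, 100, 16, 98), (204, 0, 0, 110), (205, 15, 18, 116), (206, 24, 71, 130), (207, 25, 100, 135), (208, 26, 71, 125), (209, 26, 18, 114), (210, 100, 6, 118), (211, 110, 7, 117), (212, 83, 9, 114), (213, 98, 9, 114)]
[[165.  281.8 216. ]
 [169.  281.8 214.8]
 [173.  281.8 213.5]
 [177.  281.8 212.2]
 [181.  281.7 210.9]
 [185.  281.7 209.7]
 [189.  281.7 208.4]
 [193.  281.6 207.1]
 [197.  281.6 205.8]
 [201.  281.6 204.5]
 [205.  281.5 203.2]
 [209.  281.5 201.9]]
```

View pics/w1z.png

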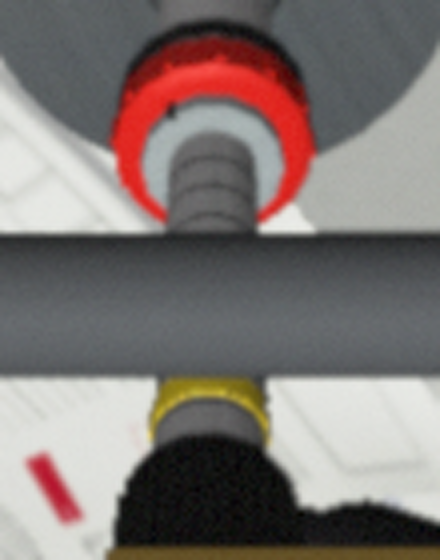

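```bash
python3 - <<'E'
from h import *
c=dict(np.load("pics/w1.npz"));print("head bottom near edge wrist (obs ~388.3)",proj(c,[[.54,-.072,.205]]))
c=dict(np.load("pics/scene.npz"));d=np.array([.54,-.087])-(-c["R"].T@c["t"])[:2];d=-.015*d/np.hypot(*d);print("scene (obs ~202)",proj(c,[[.54+d[0],-.087+d[1],.205]]))
E
python3 -m creep '{"translation":[[0,0,35],[0,0,70],[0,0,95],[0,-25,105],[0,-60,105]],"yaw":[-0.1,-0.2,-0.3,-0.4,-0.5],"gripper":[0,0,0,0,0]}'
python3 -m creep '{"translation":[[0,-30,0],[0,-46,0],[0,-46,0],[0,-46,0]],"yaw":[-0.08,-0.115,-0.115,-0.115],"gripper":[0,0,0,0]}'
python3 - <<'E'
from h import *
c=wcam();save(c,"w2.png");np.savez("pics/w2.npz",**c); o=ctrl.get_obs();print(o["ee_pos"],o["eef_rot"],o["qpos"])
print(proj(c,[[.54,-.087,z] for z in(.241,.25)]))
E
```

```text
head bottom near edge wrist (obs ~388.3) [[280.21905894 382.81264011]]
scene (obs ~202) [[281.56017383 204.38472152]]
time_s: 2.28
ee_pos: [0.5408, -0.0389, 0.3083]
eef_rot: [3.137, -0.001, 1.095]
force: [-0.3, -0.5, -1.1]
grip_width: 0.094
time_s: 2.62
ee_pos: [0.5405, -0.0843, 0.3089]
eef_rot: [3.137, -0.001, 0.981]
force: [-0.0, 0.6, 0.4]
grip_width: 0.0941
[ 0.54062008 -0.08374146  0.30877694] [ 3.13691308e+00 -1.41169913e-03  9.81712400e-01] [-2.20441460e-01  2.32143789e-01  1.35232050e+00 -3.69495014e-04
  1.55225448e+00  3.68651720e-01]
[[284.88282262 218.79010325]
 [284.94610676 222.40724221]]
```

View pics/w2.png

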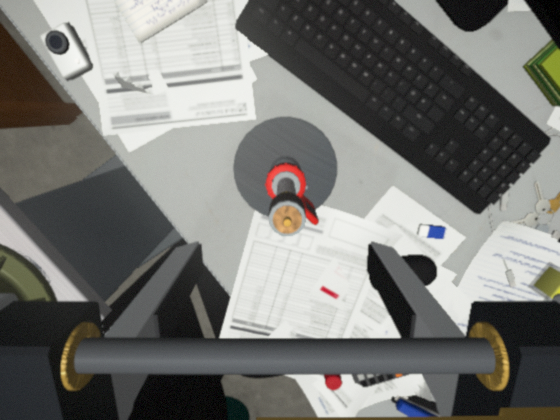

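The head's top is at (288,218) in the wrist view, about 3 px from the prediction, and the blade at (311,213) is on its right. The head-underside edge doesn't match the prediction in the earlier views. I'll tie the band height to the rim and foot within the same images instead.

Run:
```python
from h import *
from scipy.optimize import least_squares
def circ(q,r):
    f=lambda p:np.hypot(q[:,0]-p[0],q[:,1]-p[1])-r
    s=least_squares(f,q.mean(0)[:2],loss="soft_l1",f_scale=.001); return s.x.round(4),np.abs(f(s.x)).mean().round(5)
for n,seed,win in(("w1",(245,255),(200,330,215,355)),("scene",(268,262),(235,290,250,320)),("top",(275,230),(180,260,255,325)),("w2",(250,165),(105,240,225,345))):
    c=dict(np.load(f"pics/{n}.npz"));px=c["pixels"];hsv=cv2.cvtColor(px,cv2.COLOR_RGB2HSV)
    W=np.zeros(hsv.shape[:2],bool);W[win[0]:win[1],win[2]:win[3]]=1
    red=((hsv[...,0]<8)|(hsv[...,0]>172))&(hsv[...,1]>120)&(hsv[...,2]>60)&W
    base=np.median(px[seed[1]-3:seed[1]+4,seed[0]-3:seed[0]+4].reshape(-1,3),0)
    m=(np.abs(px.astype(int)-base).max(2)<28)&W
    m=cv2.morphologyEx(m.astype(np.uint8),cv2.MORPH_OPEN,np.ones((3,3)))
    k=max(cv2.findContours(m,cv2.RETR_EXTERNAL,cv2.CHAIN_APPROX_NONE)[0],key=cv2.contourArea)
    h=cv2.convexHull(k).reshape(-1,2); q=onplane(c,h,.018); print(n,"foot",circ(q,.075))
    v,u=np.nonzero(red); print("   red box",u.min(),u.max(),v.min(),v.max(),red.sum())
    o=-np.array(c["R"]).T@np.array(c["t"]); print("   cam",o.round(3))
# wrist band top edge relative to axis for axis y candidates
c=dict(np.load("pics/w1.npz"))
for y in(-.085,-.087,-.089):
    o,d=ray(c,[[281,379.2]]); s=(y+.01-o[1])/d[0,1]; print(y,(o+s*d[0]).round(4))
c=dict(np.load("pics/scene.npz"))
for ax in([.540,-.085],[.540,-.087],[.540,-.089]):
    o,d=ray(c,[[281,207.0]]); e=(np.array(ax)-o[:2]);e/=np.hypot(*e); s=((np.array(ax)-.01*e-o[:2])@e)/(d[0,:2]@e); print(ax,(o+s*d[0]).round(4))
```

```text
w1 foot (array([ 0.5395, -0.0837]), np.float64(0.00192))
   red box 257 308 289 329 966
   cam [0.539 0.098 0.385]
scene foot (array([ 0.5373, -0.0946]), np.float64(0.00147))
   red box 276 293 235 239 54
   cam [ 0.006 -0.976  0.966]
top foot (array([ 0.5409, -0.0863]), np.float64(0.00145))
   red box 280 308 206 223 149
   cam [ 0.346 -0.076  1.358]
w2 foot (array([ 0.5407, -0.088 ]), np.float64(0.00193))
   red box 265 317 163 223 732
   cam [ 0.584 -0.018  0.496]
-0.085 [ 0.5405 -0.075   0.1987]
-0.087 [ 0.5405 -0.077   0.1965]
-0.089 [ 0.5405 -0.079   0.1943]
[0.54, -0.085] [ 0.5344 -0.0933  0.192 ]
[0.54, -0.087] [ 0.5335 -0.0948  0.1933]
[0.54, -0.089] [ 0.5327 -0.0962  0.1946]
```

```bash
python3 -m creep '{"translation":[[20,30,0],[40,60,-15],[58,85,-45],[58,85,-59],[58,85,-59]],"yaw":[0,0,0,0,0],"gripper":[0,0,0,0,0]}'
python3 - <<'E'
from h import *
c=wcam();np.savez("pics/w3.npz",**c); o=ctrl.get_obs();print(o["ee_pos"],o["eef_rot"])
print(proj(c,[[.54,-.087,z] for z in(.115,.19,.205)]))
u,v=map(int,proj(c,[[.54,-.087,.165]])[0]);u0,v0=u-50,v-60;print(u0,v0)
cv2.imwrite("pics/w3z.png",cv2.resize(cv2.cvtColor(c["pixels"][v0:v0+110,u0:u0+100],cv2.COLOR_RGB2BGR),None,fx=5,fy=5,interpolation=cv2.INTER_CUBIC))
e=np.array([np.cos(.9817),np.sin(.9817)])
for r,zs in((.010,(.17,.175,.18,.185,.19,.195,.2,.205)),(.015,(.205,)),(.016,(.115,)),(-.016,(.115,))):
  for z in zs: print(r,z,proj(c,[[*(np.array([.54,-.087])+r*e),z]]).round(1))
E
```

```text
time_s: 3.08
ee_pos: [0.5976, 0.0043, 0.2459]
eef_rot: [-3.141, 0.002, 0.987]
force: [-0.9, -0.1, 0.2]
grip_width: 0.0943
[0.59792324 0.00315322 0.24859872] [3.13955316e+00 1.02605446e-04 9.85122192e-01]
[[286.34969871 295.68690357]
 [286.70516248 342.51209241]
 [286.79855353 354.83130854]]
236 264
0.01 0.17 [[286.7 318.2]]
0.01 0.175 [[286.7 321.5]]
0.01 0.18 [[286.7 325. ]]
0.01 0.185 [[286.8 328.6]]
0.01 0.19 [[286.8 332.3]]
0.01 0.195 [[286.8 336.2]]
0.01 0.2 [[286.9 340.1]]
0.01 0.205 [[286.9 344.2]]
0.015 0.205 [[286.9 338.8]]
0.016 0.115 [[286.5 282. ]]
-0.016 0.115 [[286.2 309. ]]
```

View pics/w3z.png

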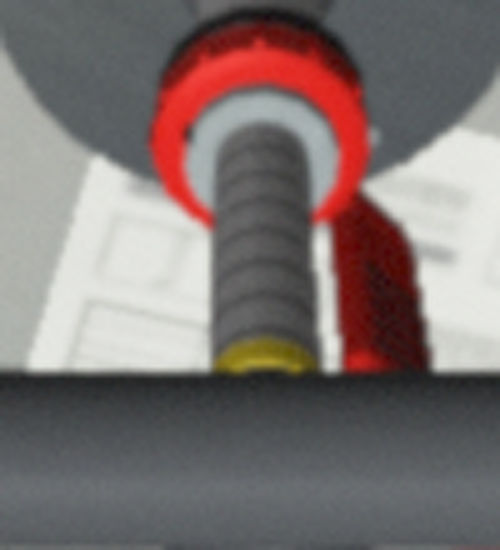

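The band's lower edge, near side, is at row 331.6 in the wrist image. That gives z ≈ 0.189, and the rim edge agrees with the model to 0.5 px, so the push needed is about 74 mm. Next I go above the head, descend and grip.

```bash
python3 -m creep '{"translation":[[0,0,35],[-15,-20,58],[-35,-50,58],[-55,-80,58],[-57,-90,58]],"yaw":[0,0,0,0,0],"gripper":[0,0,0,0,0]}' 30
python3 -m creep '{"translation":[[0,0,0],[0,0,-30],[0,0,-60],[0,0,-83],[0,0,-83]],"yaw":[0,0,0,0,0],"gripper":[0,0,0,0,0]}'
python3 -m creep '{"translation":[[0,0,0],[0,0,0],[0,0,0],[0,0,0],[0,0,0]],"yaw":[0,0,0,0,0],"gripper":[120,120,160,200,255]}'
```

```text
time_s: 3.55
ee_pos: [0.5387, -0.0895, 0.3097]
eef_rot: [3.136, -0.001, 0.984]
force: [0.7, 0.0, 0.5]
grip_width: 0.0942
time_s: 3.97
ee_pos: [0.5376, -0.0884, 0.2235]
eef_rot: [3.141, 0.001, 0.984]
force: [0.6, 0.2, -0.9]
grip_width: 0.0941
time_s: 4.38
ee_pos: [0.538, -0.0884, 0.2245]
eef_rot: [3.139, 0.0, 0.985]
force: [-0.4, 0.4, -0.4]
grip_width: 0.0639
```

```bash
python3 -m creep '{"translation":[[2,1,0],[2,1,0],[2,1,0],[2,1,0],[2,1,0]],"yaw":[0,0,0,0,0],"gripper":[255,255,255,255,255]}'
python3 -m creep '{"translation":[[0,0,0],[0,0,0],[0,0,0]],"yaw":[0,0,0],"gripper":[255,255,255]}'
```

```text
time_s: 4.8
ee_pos: [0.54, -0.0874, 0.2245]
eef_rot: [3.139, 0.0, 0.985]
force: [4.1, -2.9, 0.4]
grip_width: 0.031
time_s: 5.05
ee_pos: [0.5405, -0.0878, 0.2246]
eef_rot: [3.138, 0.0, 0.984]
force: [3.3, -1.8, -0.4]
grip_width: 0.0285
```

```bash
python3 -m creep '{"translation":[[1,-1,-8],[1,-1,-18],[1,-1,-28],[1,-1,-38],[1,-1,-48]],"yaw":[0,0,0,0,0],"gripper":[255,255,255,255,255]}'
python3 -m creep '{"translation":[[0,0,-7],[0,0,-14],[0,0,-19],[0,0,-19],[0,0,-19]],"yaw":[0,0,0,0,0],"gripper":[255,255,255,255,255]}'
python3 - <<'E'
from h import *
o=ctrl.get_obs();print(o["ee_pos"],o["force"],o["moment"],o["grip_width"])
for n,(u,v) in(("scene",(281,225)),("top",(291,212))):
    c=cam(n);np.savez(f"pics/{n}1.npz",**c)
    cv2.imwrite(f"pics/{n}1.png",cv2.resize(cv2.cvtColor(c["pixels"][v-45:v+35,u-40:u+40],cv2.COLOR_RGB2BGR),None,fx=5,fy=5,interpolation=cv2.INTER_CUBIC))
cv2.imwrite("pics/p1.png",np.hstack([cv2.imread("pics/scene1.png"),cv2.imread("pics/top1.png")]))
E
```

```text
time_s: 5.47
ee_pos: [0.541, -0.0882, 0.1763]
eef_rot: [3.139, -0.0, 0.984]
force: [-4.9, 5.1, 8.4]
grip_width: 0.0286
time_s: 5.88
ee_pos: [0.5409, -0.088, 0.1575]
eef_rot: [3.139, -0.0, 0.984]
force: [-3.1, 2.1, 8.9]
grip_width: 0.0289
[ 0.54092378 -0.08801582  0.15753445] [-3.06640047  2.06232157  8.89567287] [0.36327592 0.90716786 0.00788528] 0.02888702515743817
```

View pics/p1.png

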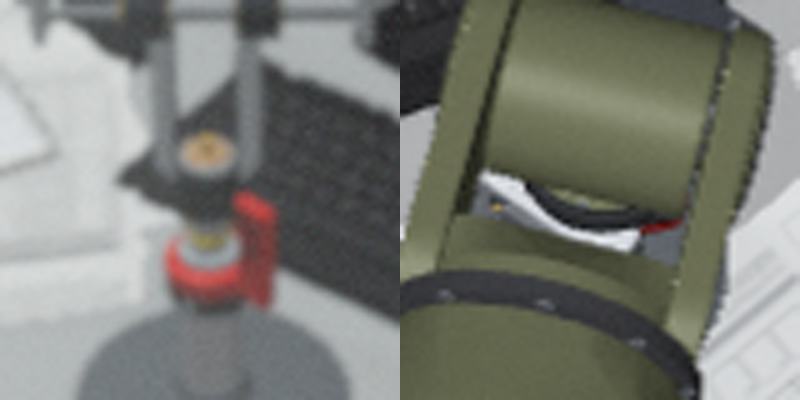

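The scene crop shows the head held between the fingers. The band is at crop (208,240), with steel visible below it (245-262), so it's still about 7 mm above the rim as expected. The blade on the right hasn't moved.

```bash
python3 -m creep '{"translation":[[0,0,-4],[0,0,-7],[0,0,-7],[0,0,-7],[0,0,-7]],"yaw":[0,0,0,0,0],"gripper":[255,255,255,255,255]}'
python3 - <<'E'
from h import *
o=ctrl.get_obs();print(o["ee_pos"],o["force"],o["moment"])
c=cam("scene");np.savez("pics/scene2.npz",**c);hs=[]
e=np.array([.54,-.0875])-(-np.array(c["R"]).T@np.array(c["t"]))[:2];e/=np.hypot(*e)
print("pred rows rim r10, r16 near:",proj(c,[[*(np.array([.54,-.0875])-r*e),.115] for r in(.010,.016)]).round(1))
for n in("scene1","scene2"):
    k=dict(np.load(f"pics/{n}.npz"))["pixels"]; h=cv2.cvtColor(k,cv2.COLOR_RGB2HSV)
    print(n);[print(v,h[v,280:285].mean(0).round(0),) for v in range(222,238)]
    hs.append(cv2.resize(cv2.cvtColor(k[195:255,255:315],cv2.COLOR_RGB2BGR),None,fx=6.6,fy=6.6,interpolation=cv2.INTER_CUBIC))
cv2.imwrite("pics/p2.png",np.hstack(hs))
E
```

```text
time_s: 6.4
ee_pos: [0.5409, -0.088, 0.1512]
eef_rot: [3.139, -0.001, 0.984]
force: [-3.7, 1.4, 9.5]
grip_width: 0.0287
[ 0.54091875 -0.08796033  0.15124498] [-3.68525985  1.3625532   9.48477013] [ 0.18479845  0.86858365 -0.03268018]
pred rows rim r10, r16 near: [[282.3 231.6]
 [282.4 233.1]]
scene1
222 [85. 14. 68.]
223 [59.  7. 74.]
224 [106.   9.  91.]
225 [ 89.   5. 106.]
226 [ 28.  23. 117.]
227 [ 26.  68. 131.]
228 [ 25.  87. 139.]
229 [ 26.  53. 133.]
230 [ 62.   7. 137.]
231 [101.  18. 158.]
232 [100.  14. 157.]
233 [176.  35. 155.]
234 [ 36. 108. 184.]
235 [  1. 143. 200.]
236 [  1. 144. 189.]
237 [ 36. 131. 156.]
scene2
222 [83. 15. 69.]
223 [60. 10. 68.]
224 [104.  14.  69.]
225 [70. 12. 80.]
226 [82. 10. 93.]
227 [ 39.  10. 109.]
228 [ 25.  36. 125.]
229 [ 25.  68. 135.]
230 [ 28.  48. 147.]
231 [ 41.  15. 158.]
232 [ 90.   8. 157.]
233 [176.  36. 155.]
234 [  0. 107. 184.]
235 [  1. 141. 202.]
236 [  1. 145. 189.]
237 [  1. 133. 155.]
```

View pics/p2.png

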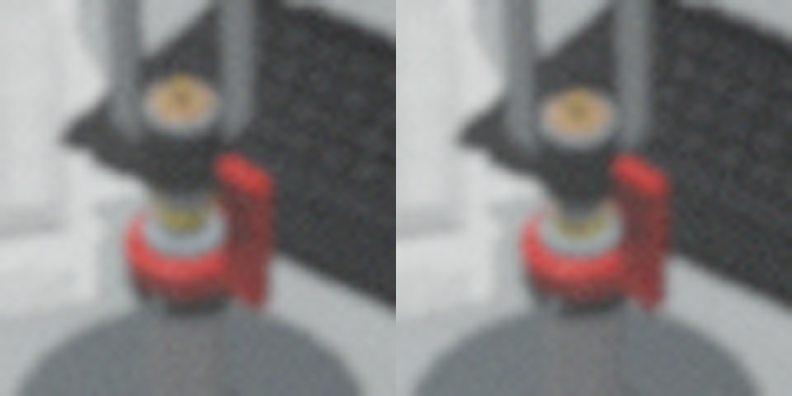

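The right crop shows the band sitting on the steel rim with no dark column gap left between them, and the blade is still open. The wrist-view estimate leaves 0-2 mm to go, so I add 1 mm and start turning clockwise.

```bash
python3 -m creep '{"translation":[[0,0,-1],[0,0,-1],[0,0,-1]],"yaw":[0,0,0],"gripper":[255,255,255]}'
python3 -m creep '{"translation":[[0,0,0],[0,0,0],[0,0,0],[0,0,0],[0,0,0]],"yaw":[-0.08,-0.16,-0.24,-0.32,-0.40],"gripper":[255,255,255,255,255]}'
python3 -c "
from station import ctrl
o=ctrl.get_obs();print(o['moment'],o['ee_pos'])"
```

```text
time_s: 6.7
ee_pos: [0.541, -0.088, 0.1508]
eef_rot: [3.139, -0.001, 0.984]
force: [-3.3, 0.9, 9.1]
grip_width: 0.0289
time_s: 7.12
ee_pos: [0.5408, -0.0877, 0.1514]
eef_rot: [3.139, -0.001, 0.581]
force: [-5.0, 2.8, 9.4]
grip_width: 0.0285
[ 0.62221524  1.20941751 -0.06543697] [ 0.54075585 -0.08769773  0.15136581]
```

```bash
python3 -m creep '{"translation":[[0,0,-1],[0,0,-1],[0,0,-1],[0,0,-1],[0,0,-1]],"yaw":[-0.08,-0.16,-0.24,-0.32,-0.40],"gripper":[255,255,255,255,255]}'
python3 -c "
from station import ctrl
o=ctrl.get_obs();print(o['moment'],o['ee_pos'],o['qpos'])
from h import *
c=cam('scene');cv2.imwrite('pics/p3.png',cv2.resize(cv2.cvtColor(c['pixels'][195:255,255:315],cv2.COLOR_RGB2BGR),None,fx=7,fy=7,interpolation=cv2.INTER_CUBIC))"
```

```text
time_s: 7.53
ee_pos: [0.5406, -0.0873, 0.1509]
eef_rot: [3.14, -0.001, 0.177]
force: [-4.6, 3.2, 9.3]
grip_width: 0.0289
[0.87053448 1.13523261 0.0365502 ] [ 0.54061211 -0.08730875  0.15087144] [-2.26433728e-01  3.36031159e-01  1.58649334e+00 -1.18997157e-03
  1.21718625e+00  1.16809985e+00]
```

View pics/p3.png

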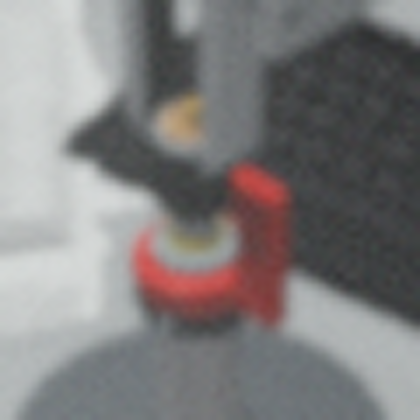

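Run:
```python
from h import *
c=dict(np.load("pics/scene2.npz"))
A=np.array([.54,-.0873])
def P(az,r,z,off=0):
    a=np.radians(az);return [A[0]+r*np.cos(a)-off*np.sin(a),A[1]+r*np.sin(a)+off*np.cos(a),z]
for az in(-75,-80,-90,-100,-108,-120): print("blade",az,(proj(c,[P(az,r,z) for r,z in((.022,.16),(.046,.16),(.046,.115))])-[255,195]).round(1).tolist())
for az in(-34,-80): print("finger tip",az,(proj(c,[P(az,r,z,o) for r,z,o in((.015,.132,0),(.027,.132,-.008),(.027,.132,.008),(.027,.16,0))])-[255,195]).round(1).tolist())
c=cam("scene");np.savez("pics/scene3.npz",**c);P_=cloud(c);h=cv2.cvtColor(c["pixels"],cv2.COLOR_RGB2HSV)
for n in("scene","scene2","scene3"):
    c=dict(np.load(f"pics/{n}.npz"));P_=cloud(c);h=cv2.cvtColor(c["pixels"],cv2.COLOR_RGB2HSV)
    m=((h[...,0]<8)|(h[...,0]>172))&(h[...,1]>110)&(h[...,2]>50);m[:195]=0;m[255:]=0;m[:,:255]=0;m[:,315:]=0
    v,u=np.nonzero(m);mm=m&(P_[...,2]>.125);q=P_[mm][:,:2]-A;print(n,u.max()-255,v.min()-195,mm.sum(),np.median(np.degrees(np.arctan2(q[:,1],q[:,0]))),np.median(np.hypot(*q.T)))
```

```text
blade -75 [[33.3, 23.8], [40.5, 27.9], [40.6, 41.8]]
blade -80 [[32.8, 24.2], [39.4, 28.6], [39.4, 42.5]]
blade -90 [[31.6, 24.8], [36.8, 29.8], [36.9, 43.8]]
blade -100 [[30.2, 25.2], [33.9, 30.8], [34.1, 44.8]]
blade -108 [[29.0, 25.5], [31.4, 31.4], [31.6, 45.4]]
blade -120 [[27.2, 25.7], [27.5, 31.8], [27.8, 45.8]]
finger tip -34 [[33.0, 29.0], [37.6, 31.0], [37.8, 27.0], [37.6, 20.3]]
finger tip -80 [[31.1, 31.6], [31.9, 35.2], [36.6, 32.4], [34.1, 25.1]]
scene 40 24 51 -79.96987829879376 0.04055555427949135
scene2 40 24 56 -79.29903873098263 0.04031514725092551
scene3 40 24 57 -79.45292547146425 0.03901899518709016
```

Run:
```python
from h import *
A=np.array([.5405,-.0875])
for n,az in(("scene2",-34),("scene3",-80)):
    c=dict(np.load(f"pics/{n}.npz"));P=cloud(c).reshape(-1,3);h=cv2.cvtColor(c["pixels"],cv2.COLOR_RGB2HSV).reshape(-1,3)
    a=np.radians(az);q=P[:,:2]-A;ra=q@[np.cos(a),np.sin(a)];tb=q@[-np.sin(a),np.cos(a)]
    m=(np.hypot(ra,tb)<.07)&(c["depth"].ravel()>0)
    print(n)
    for z in np.arange(.118,.24,.008):
        k=m&(abs(P[:,2]-z)<.004); red=((h[:,0]<8)|(h[:,0]>172))&(h[:,1]>110)
        f=k&~red
        for s in(1,-1):
            g=f&(ra*s>.008)
            if g.sum(): print(round(z,3),s,g.sum(),"ra",(ra[g]*1000).min().round(),(ra[g]*1000).max().round(),"tb",(tb[g]*1000).min().round(),(tb[g]*1000).max().round(),"V",np.median(h[g,2]),end=" | ")
        print("red",(k&red).sum(), (ra[k&red]*1000).max().round() if (k&red).any() else "")
c=dict(np.load("pics/scene3.npz"));im=c["pixels"][185:245,250:310]
d=c["depth"][185:245,250:310];d=np.clip((d-1.05)/(1.25-1.05),0,1)*255
d=cv2.applyColorMap(d.astype(np.uint8),cv2.COLORMAP_JET)
g=np.clip((im.astype(float)/255)**.55*255,0,255).astype(np.uint8)
cv2.imwrite("pics/p4.png",np.hstack([cv2.resize(x,None,fx=6.6,fy=6.6,interpolation=cv2.INTER_NEAREST) for x in(cv2.cvtColor(g,cv2.COLOR_RGB2BGR),d)]))
```

```text
scene2
0.118 1 16 ra 9.0 33.0 tb -31.0 7.0 V 145.5 | 0.118 -1 20 ra -17.0 -8.0 tb -12.0 11.0 V 164.5 | red 13 30.0
0.126 1 10 ra 15.0 33.0 tb -32.0 -17.0 V 117.0 | 0.126 -1 3 ra -11.0 -8.0 tb -7.0 3.0 V 134.0 | red 12 30.0
0.134 1 14 ra 12.0 33.0 tb -30.0 -3.0 V 108.0 | 0.134 -1 1 ra -8.0 -8.0 tb -8.0 -8.0 V 109.0 | red 5 33.0
0.142 1 17 ra 10.0 33.0 tb -32.0 -4.0 V 103.0 | 0.142 -1 7 ra -16.0 -10.0 tb -8.0 -1.0 V 93.0 | red 8 33.0
0.15 1 19 ra 10.0 33.0 tb -33.0 1.0 V 101.0 | 0.15 -1 7 ra -16.0 -10.0 tb -12.0 -0.0 V 72.0 | red 6 33.0
0.158 1 6 ra 10.0 15.0 tb -21.0 -2.0 V 80.5 | 0.158 -1 9 ra -18.0 -10.0 tb -8.0 0.0 V 85.0 | red 26 33.0
0.166 1 16 ra 10.0 23.0 tb -11.0 5.0 V 116.0 | 0.166 -1 21 ra -25.0 -10.0 tb -11.0 9.0 V 118.0 | red 6 31.0
0.174 1 16 ra 10.0 25.0 tb -12.0 5.0 V 125.0 | 0.174 -1 21 ra -27.0 -8.0 tb -11.0 12.0 V 124.0 | red 0 
0.182 1 13 ra 15.0 25.0 tb -11.0 -5.0 V 119.0 | 0.182 -1 11 ra -27.0 -17.0 tb -12.0 -5.0 V 127.0 | red 0 
0.19 1 12 ra 15.0 25.0 tb -10.0 -5.0 V 114.5 | 0.19 -1 15 ra -27.0 -17.0 tb -12.0 -3.0 V 128.0 | red 0 
0.198 1 13 ra 15.0 25.0 tb -10.0
[... 1480 characters left out ...]
b -12.0 10.0 V 122.5 | 0.19 -1 22 ra -27.0 -14.0 tb -12.0 9.0 V 107.0 | red 0 
0.198 1 22 ra 13.0 26.0 tb -11.0 8.0 V 120.0 | 0.198 -1 20 ra -26.0 -13.0 tb -11.0 6.0 V 106.0 | red 0 
0.206 1 22 ra 15.0 26.0 tb -11.0 10.0 V 120.0 | 0.206 -1 23 ra -28.0 -14.0 tb -12.0 7.0 V 91.0 | red 0 
0.214 1 22 ra 15.0 26.0 tb -12.0 8.0 V 121.5 | 0.214 -1 22 ra -25.0 -14.0 tb -11.0 8.0 V 94.5 | red 0 
0.222 1 19 ra 15.0 28.0 tb -12.0 5.0 V 122.0 | 0.222 -1 19 ra -29.0 -15.0 tb -11.0 3.0 V 104.0 | red 0 
0.23 1 20 ra 14.0 28.0 tb -11.0 6.0 V 122.0 | 0.23 -1 15 ra -28.0 -15.0 tb -11.0 -5.0 V 119.0 | red 0 
0.238 1 18 ra 16.0 27.0 tb -11.0 1.0 V 122.0 | 0.238 -1 10 ra -30.0 -19.0 tb -10.0 -7.0 V 116.5 | red 0
```

View pics/p4.png

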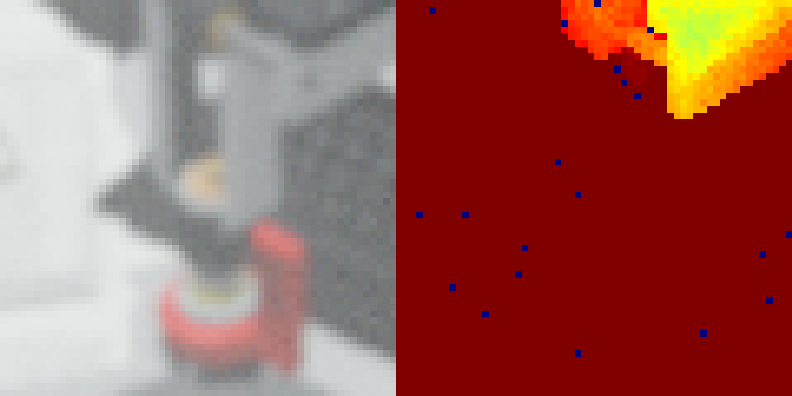

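The brightened crop and the depth data show the front fingertip ending at crop (235,222), z ≈ 0.163. That's just above the blade top (0.160), and the blade hasn't moved. So the tips aren't 19 mm ahead of the TCP as stated: they hold only the top few mm of the head and pass over the blade. I'll go up with the column, regrip lower and repeat the push.

```bash
python3 -m creep '{"translation":[[0,0,12],[0,0,27],[0,0,42],[0,0,57],[0,0,70]],"yaw":[0.05,0.15,0.25,0.35,0.45],"gripper":[255,255,255,255,255]}'
python3 -m creep '{"translation":[[0,0,4],[0,0,4],[0,0,4],[0,0,4],[0,0,4]],"yaw":[0.1,0.2,0.3,0.36,0.36],"gripper":[255,255,180,120,100]}'
python3 -m creep '{"translation":[[0,0,0],[0,0,0],[0,0,0]],"yaw":[0,0,0],"gripper":[80,80,80]}'
python3 - <<'E'
from h import *
o=ctrl.get_obs();print(o["ee_pos"],o["force"],o["eef_rot"],o["grip_width"])
A=np.array([.5405,-.0875]);c=cam("scene");np.savez("pics/scene4.npz",**c)
az=o["eef_rot"][2]-np.pi/2
P=cloud(c).reshape(-1,3);h=cv2.cvtColor(c["pixels"],cv2.COLOR_RGB2HSV).reshape(-1,3)
q=P[:,:2]-A;ra=q@[np.cos(az),np.sin(az)];tb=q@[-np.sin(az),np.cos(az)]
for s in(1,-1):
    f=(c["depth"].ravel()>0)&(ra*s>.024)&(ra*s<.07)&(abs(tb)<.014)&(P[:,2]>.17)&(P[:,2]<.32)
    print(s,f.sum(),"z",np.percentile(P[f][:,2],[0,2,5,20]).round(4),"ra",(ra[f]*1000).min().round(),(ra[f]*1000).max().round())
m=(np.hypot(*q.T)<.014)&(P[:,2]>.2)&(P[:,2]<.26)&(c["depth"].ravel()>0);print("head z",np.percentile(P[m][:,2],[5,50,95,100]))
E
```

```text
time_s: 8.05
ee_pos: [0.5406, -0.0875, 0.2219]
eef_rot: [3.139, -0.001, 0.632]
force: [-1.0, -1.4, 1.8]
grip_width: 0.0286
time_s: 8.47
ee_pos: [0.5404, -0.0876, 0.2255]
eef_rot: [3.14, -0.001, 0.995]
force: [-0.0, 0.1, 0.5]
grip_width: 0.039
time_s: 8.72
ee_pos: [0.5404, -0.0875, 0.2254]
eef_rot: [3.14, -0.001, 0.993]
force: [0.4, -0.1, -0.3]
grip_width: 0.0585
[ 0.54043342 -0.08754409  0.22540156] [ 0.37428713 -0.12062577 -0.25254262] [ 3.13993768e+00 -1.17028985e-03  9.93162011e-01] 0.05849635399824083
1 147 z [0.2361 0.2382 0.2425 0.254 ] ra 28.0 40.0
-1 159 z [0.2344 0.2397 0.243  0.2572] ra -43.0 -31.0
head z [0.20331457 0.2325199  0.24631993 0.25333458]
```

Confirmed: the tips are at z ≈ 0.235 with the TCP at 0.225, so they're about 10 mm behind the reported TCP. I go down 24 mm and regrip.

```bash
python3 -m creep '{"translation":[[0,0,-8],[0,0,-16],[0,0,-24],[0,0,-24],[0,0,-24]],"yaw":[0,0,0,0,0],"gripper":[80,80,80,80,255]}' 30
python3 -m creep '{"translation":[[0,0,0],[0,0,0],[0,0,0],[0,0,0],[0,0,0]],"yaw":[0,0,0,0,0],"gripper":[255,255,255,255,255]}'
```

```text
time_s: 9.18
ee_pos: [0.5402, -0.0875, 0.2007]
eef_rot: [3.141, -0.001, 0.993]
force: [-0.7, 0.2, 0.2]
grip_width: 0.0608
time_s: 9.6
ee_pos: [0.5406, -0.0878, 0.201]
eef_rot: [3.139, -0.001, 0.993]
force: [6.0, -4.8, -5.4]
grip_width: 0.0292
```

```bash
python3 -m creep '{"translation":[[1,-1,-8],[1,-1,-18],[1,-1,-28],[1,-1,-38],[1,-1,-48]],"yaw":[0,0,0,0,0],"gripper":[255,255,255,255,255]}'
python3 -m creep '{"translation":[[0,0,-8],[0,0,-16],[0,0,-24],[0,0,-27],[0,0,-27]],"yaw":[0,0,0,0,0],"gripper":[255,255,255,255,255]}'
python3 -m creep '{"translation":[[0,0,0],[0,0,0]],"yaw":[0,0],"gripper":[255,255]}'
python3 - <<'E'
from h import *
o=ctrl.get_obs();print(o["ee_pos"],o["force"],o["moment"],o["grip_width"])
c=cam("scene");np.savez("pics/scene5.npz",**c)
def cork(n):
    c=dict(np.load(f"pics/{n}.npz"));h=cv2.cvtColor(c["pixels"],cv2.COLOR_RGB2HSV)
    m=(h[...,0]>8)&(h[...,0]<25)&(h[...,1]>60)&(h[...,2]>110);m[:180]=0;m[222:]=0;m[:,:270]=0;m[:,295:]=0
    v,u=np.nonzero(m);return u.mean().round(2),v.mean().round(2),m.sum()
for n in("scene","scene4","scene1","scene2","scene5"):print(n,cork(n))
print(proj(c,[[.5405,-.0875,z] for z in(.241,.241-.0671,.241-.0734,.241-.074)]))
h=cv2.cvtColor(c["pixels"],cv2.COLOR_RGB2HSV)
[print(v,h[v,280:285].mean(0).round(0)) for v in range(224,235)]
E
```

```text
time_s: 10.02
ee_pos: [0.541, -0.088, 0.1528]
eef_rot: [3.141, -0.001, 0.994]
force: [-7.6, 5.1, 7.5]
grip_width: 0.029
time_s: 10.43
ee_pos: [0.5409, -0.0879, 0.1259]
eef_rot: [-3.142, -0.001, 0.994]
force: [-4.5, 1.3, 8.3]
grip_width: 0.0295
time_s: 10.6
ee_pos: [0.5409, -0.0879, 0.1265]
eef_rot: [3.141, -0.002, 0.994]
force: [-4.1, 1.2, 8.9]
grip_width: 0.0295
[ 0.54094638 -0.08789357  0.12649638] [-4.1036943   1.1503218   8.92808825] [ 0.1671926   0.98751638 -0.01534252] 0.02948437145755595
scene (np.float64(281.26), np.float64(191.94), np.int64(34))
scene4 (np.float64(281.43), np.float64(190.03), np.int64(30))
scene1 (np.float64(281.97), np.float64(209.32), np.int64(37))
scene2 (np.float64(282.06), np.float64(211.41), np.int64(34))
scene5 (np.float64(281.91), np.float64(211.8), np.int64(35))
[[281.4642007  188.82043914]
 [281.9911135  210.80854996]
 [282.03895093 212.8044799 ]
 [282.04349274 212.99397591]]
224 [98. 10. 66.]
225 [94. 12. 71.]
226 [83. 10. 86.]
227 [ 96.   7. 103.]
228 [ 25.  22. 117.]
229 [ 27.  55. 133.]
230 [ 29.  50. 148.]
231 [ 43.  17. 160.]
232 [ 89.   8. 156.]
233 [141.  36. 156.]
234 [  0. 109. 183.]
```

```bash
python3 -m creep '{"translation":[[0,0,-1],[0,0,-1],[0,0,-1],[0,0,-1],[0,0,-1]],"yaw":[-0.08,-0.16,-0.24,-0.32,-0.40],"gripper":[255,255,255,255,255]}'
cat > lev.py <<'E'
from h import *
o=ctrl.get_obs();print(o["ee_pos"].round(4),o["force"].round(1),"mz",o["moment"].round(2),o["eef_rot"][2].round(3))
c=cam("scene");A=np.array([.5405,-.0875]);P=cloud(c);h=cv2.cvtColor(c["pixels"],cv2.COLOR_RGB2HSV)
m=((h[...,0]<8)|(h[...,0]>172))&(h[...,1]>110)&(h[...,2]>50);m[:195]=0;m[255:]=0;m[:,:255]=0;m[:,315:]=0
m&=(P[...,2]>.128)&(P[...,2]<.175);q=P[m][:,:2]-A;r=np.hypot(*q.T);q=q[(r>.02)&(r<.05)];print("blade az",m.sum(),np.median(np.degrees(np.arctan2(q[:,1],q[:,0]))).round(1))
np.savez("pics/last.npz",**c)
E
python3 lev.py
```

```text
time_s: 11.07
ee_pos: [0.5409, -0.0877, 0.1262]
eef_rot: [-3.142, -0.002, 0.59]
force: [-5.1, 3.5, 10.6]
grip_width: 0.0297
[ 0.5409 -0.0877  0.1262] [-5.1  3.5 10.6] mz [0.68 1.3  0.13] 0.59
blade az 41 -95.0
```

The moment about the axis is 0.13 N m and the blade has started to follow. I keep turning.

```bash
python3 -m creep '{"translation":[[0,0,-1],[0,0,-1],[0,0,-1],[0,0,-1],[0,0,-1]],"yaw":[-0.08,-0.16,-0.24,-0.32,-0.40],"gripper":[255,255,255,255,255]}'
python3 lev.py
```

```text
time_s: 11.53
ee_pos: [0.5407, -0.0873, 0.1261]
eef_rot: [-3.141, -0.002, 0.18]
force: [-6.2, 3.4, 11.7]
grip_width: 0.0293
[ 0.5407 -0.0873  0.1261] [-6.2  3.4 11.7] mz [0.69 1.52 0.19] 0.18
blade az 28 -117.2
```

```bash
python3 -m creep '{"translation":[[0,0,0],[0,0,0],[0,0,0],[0,0,0]],"yaw":[-0.06,-0.12,-0.18,-0.24],"gripper":[255,255,255,255]}'
python3 lev.py
```

```text
time_s: 11.92
ee_pos: [0.5412, -0.0874, 0.1265]
eef_rot: [-3.141, -0.003, -0.069]
force: [7.0, -2.1, -0.3]
grip_width: 0.0294
[ 0.5412 -0.0874  0.1265] [ 7.  -2.1 -0.3] mz [-0.04 -1.28  0.79] -0.069
blade az 25 -126.2
```

```bash
python3 -m creep '{"translation":[[0,0,0],[0,0,0],[0,0,0],[0,0,0]],"yaw":[-0.03,-0.03,-0.03,-0.03],"gripper":[255,255,255,255]}'
python3 lev.py
python3 - <<'E'
from h import *
c=dict(np.load("pics/last.npz"));cv2.imwrite("pics/p5.png",cv2.resize(cv2.cvtColor(c["pixels"][185:255,250:320],cv2.COLOR_RGB2BGR),None,fx=8,fy=8,interpolation=cv2.INTER_CUBIC))
h=cv2.cvtColor(c["pixels"],cv2.COLOR_RGB2HSV);[print(v,h[v,278:283].mean(0).round(0)) for v in range(226,234)]
a=dict(np.load("pics/scene.npz"))["pixels"].astype(int);d=np.abs(c["pixels"].astype(int)-a).max(2)
print("glue diff",d[318:362,298:325].max(),"camera/case",d[205:235,178:200].max(),d[172:195,250:275].max())
E
```

```text
time_s: 12.3
ee_pos: [0.542, -0.0877, 0.1265]
eef_rot: [3.141, -0.006, -0.102]
force: [4.5, -2.8, -1.5]
grip_width: 0.0296
[ 0.542  -0.0877  0.1265] [ 4.5 -2.8 -1.5] mz [-0.11 -0.84  0.66] -0.102
blade az 27 -126.1
226 [ 36.  91. 151.]
227 [  3.  80. 143.]
228 [  8.  71. 137.]
229 [ 13.  69. 137.]
230 [ 16.  58. 139.]
231 [ 40.  54. 134.]
232 [142.  71. 133.]
233 [ 36. 102. 144.]
glue diff 10 camera/case 7 99
```

View pics/p5.png

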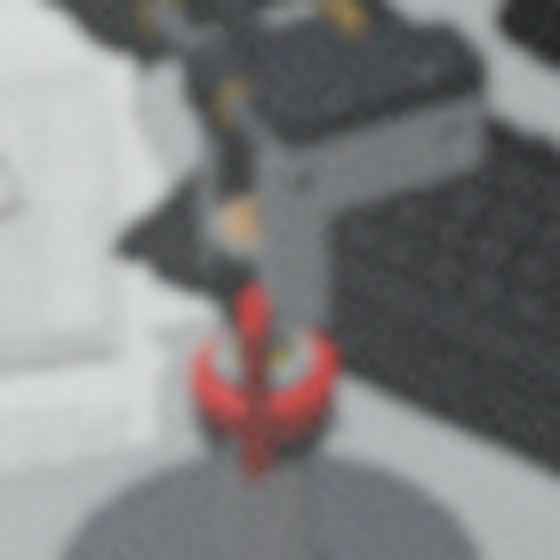

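The crop shows the blade nearly edge-on in front of the post, x≈250, and not moving under 0.7-0.8 N m, so it's at its stop. The band is at the rim, at (285,355), and the head is still between the fingers. I'm handing in now.

```bash
python3 -c "
from station import ctrl
o=ctrl.get_obs();print(o['ee_pos'],o['force'],o['joint_vel'].round(3),o['grip_width']);print(ctrl.hand_in())"
```

```text
[ 0.54203405 -0.08769358  0.12656411] [ 5.14838402 -1.87522674 -1.35156412] [-0.    -0.    -0.     0.001  0.002  0.002] 0.02935456530730587
the job is handed in; nothing more can be done
None
```

I gripped the head, pushed the column down about 74.5 mm to the mark, turned the gripper clockwise until the lever met its stop, and handed in at about 12.5 s, still holding the head. No verdict was reported.

**First attempt:** it didn't move the lever. The fingertips are about 10 mm behind the reported TCP, not 19 mm ahead of it as stated, so they held only the top of the head and passed over the blade. I let the column back up with the lever open, regripped 24 mm lower and repeated the push.

**Last checks:**
- **Lever:** the blade read about -126° in the world frame, from about -79° at the start, and did not move further under 0.7–0.8 N m. The upward spring force of 9–12 N dropped to about zero, so the column is clamped.
- **Height:** the hand stayed steady at z = 0.1265. I found the mark from a close wrist picture taken before the push. The scene camera shows the band at the rim but resolves only about 3 mm per pixel. Other estimates put the edge 1–2 mm higher than the wrist one. One reading, based on the head's underside, put the mark about 4 mm higher up, and I judged it unreliable.
- **Grip:** opening 29 mm at 30 N, with the head between the fingers. The TCP is about 22 mm below the head's centre.
- **Bystanders:** the camera and glue stick look unchanged. The image check at the case differed, probably because the gripper covers it from that camera. The arm never came near the case, but I did not confirm this from another view.

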